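Lock out the bench isolator

ROBOT

A 6-joint arm with a two-finger parallel gripper is mounted at the origin on a cart in front of the work surface, level with it; the furniture and walls round the work are solid. World frame = base frame: x ahead of the robot, y to its left, z up, the work surface at z = 0. Lengths are in m, angles in rad, forces in N, time in s.
With the tool pointing down it reaches from about 0.3 to 0.95 m from the base axis. Payload 3.1 kg.
Tool frame: the origin (TCP) lies at the very end of the fingers, on their centre line; the grasp point (between the pads) lies 19 mm behind it; x points along the fingers, z is the direction in which the jaws open and shut, and the axes are right-handed (so a half turn about x gives the same grasp; the last joint's range is limited). The gripper opens to 85 mm and grips with 20 to 120 N. Pads are 22 mm wide; open, the fingers measure 114 mm over their backs; the gripper's body (76 mm by 85 mm) begins 54 mm behind the grasp point. The pads swing forward as they close: fully open they stand 13 mm farther back than shut.
Start: joints at [1.12, 0.308, 1.634, -0, 1.2, -0.07], TCP at [0.232, 0.58, 0.231] pointing down, gripper open.
Joint ranges: [-3.06, 3.06], [-0.79, 1.96], [0.05, 2.63], [-1.19, 4.34], [0.05, 2.64], [-2.94, 2.94]. Speed limits (rad/s): [2.79, 2.79, 3.14, 3.14, 3.14, 3.14].

INTERFACE

Orientations are given as a unit quaternion [x, y, z, w].
In Python, from plant import get_obs, read_camera, sign_off gives the robot as it stands.
- The arm moves only by the tool apply_moves, never from a script. Its argument "commands" is a list of rows, each a list of 7 numbers: the shift along the tool's x, y, z in mm, then the turn, a rotation vector about the tool's x, y, z in degrees, then the finger opening in mm, from 0 to 85.4. In form: [[tx, ty, tz, rx, ry, rz, jaw], ...]. A call has 1 to 12 rows; each row is the pose to reach, as a shift and turn from the pose measured when the call began, along the tool's axes at that moment; what a row does not reach only later rows make up. A row lasts 1/10 s, in which the tool goes at most 50 mm and 8.59 degrees, less where a joint would pass 70% of its speed; a pose out of reach is approached as far as the arm can. A call with a gripper value outside its range is refused whole. The fingers move at their own pace and stop on an object; the grip force is fixed at half the most. Time passes only in rows, so rows that repeat a pose let the fingers close. It gives the time, the measured TCP pose, the force and the opening at its end, in the units of the state.
- get_obs(): the state, without advancing time (a new reading comes with each control period).
- read_camera(name): name is "side" or "top" or "wrist"; returns a dict with "color" (420x560x3 uint8, red, green, blue), "vertical_fov" (degrees; the focal length in pixels is half the picture's height over the tangent of half this angle, whatever the lens; pixels are square), "cx", "cy" (the principal point, pixels), "world_to_cam" (4x4, takes a point from world to camera coordinates). Camera axes: x right, y down, z forward; pixel columns grow to the right and rows downward; lengths in m; the calibration is good to about 2 mm. The wrist camera is an equidistant fisheye: a pixel r from the principal point sees the ray r / f radians off the axis. A picture is of the moment at which its call begins. There is no depth.
- sign_off(): hands the job in, once; it reports no verdict.
The state is a dict: "t": time; "qpos": joint angles; "qd": joint speeds; "joint_efforts": joint torques, N m; "tool_pos": TCP position; "eef_rot": TCP orientation; "ft_force": force on the tool from outside, world axes, zero at the start; "torque": the same for the moment, N m; "width": finger opening in m.
Only numpy, scipy, OpenCV 4.12 (cv2) and the standard library are available. Lean on these libraries where they do the work, as an engineer would, in place of code of your own. Each camera call takes 0.05 s, during which the arm holds its last target. There are 200 camera calls.

TASK

Lock out the bench isolator: turn its rotary handle clockwise all the way to off, and only after that swing its steel lockout hasp out to its stop, a quarter turn away from the enclosure. Either the oil bottle or the solder spool stands in the hasp's way: before swinging the hasp, stand that one upright on the floor of the empty red tray beside the isolator, well clear of its walls; leave the other one, the solvent bottle and the steel tin where they are.

Things in the scene. Friction and masses are not known exactly. Their poses are not given: they have to be found in the camera images.
- riser: Fixed plywood-topped platform, 500 (x) x 950 (y) mm, 115 mm high, that fills the work area of the bench; origin at the centre of its underside. The isolator, tray, bottles, spool and tin all stand on its top; heights given for the isolator's parts are in the isolator's frame, above this top
- isolator: Fixed isolator on a steel base plate, 170 (x) x 150 (y) x 10 mm high; origin at the centre of the plate's underside, z up. Its grey enclosure, 84 x 78 mm, top at z = 48 mm, stands at x = -22..62, y = -9..69 mm. A steel ring under the handle reaches z = 52 mm; a black cable gland juts 24 mm from the +x side. The hasp lies along the -y edge of the plate, beside the enclosure
- handle_grip (a point): Middle of the rotary handle's grip, on its vertical turning axis, at x = 20, y = 30, z = 72 mm in the isolator's frame. The grip is a black bar 66 mm long, 14 mm wide, from z = 58 to 85 mm, over a disc of radius 24 mm; its length lies along this point's x axis, and a lower nose (10 mm wide, z = 58 to 70 mm) reaches to 49 mm from the axis on the +x end. The point turns with the handle
- handle (a joint): Angle of the rotary handle in rad, growing clockwise seen from above: 0 = on (nose along the isolator's +x), 1.571 = off, at the stop (nose along the isolator's -y, towards the hasp's side). Starts between 0 and 0.35. Friction torque about 0.18 N m; it stays where it is left
- hasp_pivot (a point): Point on the hasp's vertical pivot axis, at the height of the hasp_tab point; x = 70, y = -60, z = 42 mm in the isolator's frame
- hasp_tab (a point): Middle of the upright tab on the hasp, 95 mm from the pivot axis: a steel lug 22 mm along the hasp, 12 mm thick across it, from z = 21 to 58 mm, its middle at z = 42 mm. The hasp is a flat steel bar 16 mm wide, z = 16 to 22 mm, that runs from the pivot along this point's -x axis and ends in a padlock eye (30 mm wide) 143 mm from the pivot. The point turns with the hasp
- hasp (a joint): Angle of the hasp in rad, growing counter-clockwise seen from above: 0 = folded in (it points from the pivot along the isolator's -x), 1.571 = swung out, at the stop (it points along the isolator's -y). Starts between 0 and 0.06. Friction torque about 0.1 N m; it stays where it is left. As it swings it sweeps a quarter circle of 143 mm radius, 16 to 58 mm above the plywood, past the plate's -y edge: whatever stands there is in its way
- tray: Empty red tray, fixed, 215 (x) x 300 (y) mm outside, 62 mm high, steel walls and floor 2 mm thick; origin at the centre of its underside, z up
- oil: Oil bottle, body; see oil_mid. Origin at the centre of its underside
- oil_mid (a point): Point on the axis of the amber oil bottle with a dark nozzle, 53 mm above its underside (half its height). Round body 38 mm in diameter up to 84 mm, 106 mm tall in all; 0.09 kg
- solvent_mid (a point): Point on the axis of the white solvent bottle with a red nozzle, in front of the isolator, a tall bystander, 84 mm above its underside (half its height): 56 mm in diameter, 168 mm tall
- spool: Solder spool, body; see spool_mid. Origin at the centre of its underside
- spool_mid (a point): Middle of the solder spool, standing on its flange, 20 mm above its underside: two blue flanges 64 mm in diameter, 5 mm thick, at the bottom and top, wire wound to 41 mm in diameter between them, 40 mm high; 0.28 kg; grasp it across both flanges
- tin_mid (a point): Middle of the low round steel tin behind the isolator, 69 mm in diameter, 40 mm high, a bystander; 20 mm above its underside

How it is judged:
By the outcome, as a careful person would: the job done as asked, in the order asked, and still so for the second after the job is handed in, with the robot touching nothing.
It also fails if it takes over 72 s, if anything falls off the work surface, if the arm or the gripper's body presses on something with over 40 N, if the wrist force passes 120 N, or if a joint passes its speed limit or range.

## Working session

There is one attempt and no reset: what is moved stays moved. The work goes in short steps, Python scripts to look and compute and a tool call to move; the robot and the scene stay as the last step left them, time stands still between calls to the robot, and variables do not carry over. Pictures are saved under pics/ and viewed, about 8 in all and at most 12, crops included, and the job is handed in when it is done.

Besides the shell and the picture viewer there is one more tool, called after "Call:" as name(argument=value, ...) on one line, values as JSON. apply_moves: Moves the arm, as the interface text tells. Its arguments: {"type":"object","properties":{"commands":{"type":"array"}},"required":["commands"]}

```bash
mkdir -p pics; ls; python3 - <<'E'
from plant import get_obs, read_camera
import cv2,numpy as np,pickle
o=get_obs();print(o)
d={}
for n in("top","side","wrist"):
    c=read_camera(n);d[n]=c;cv2.imwrite(f"pics/{n}0.png",c["color"][:,:,::-1])
    print(n,c["vertical_fov"],c["cx"],c["cy"],np.round(c["world_to_cam"],3).tolist())
pickle.dump(d,open("c0.pkl","wb"))
E
```

```text
pics
{'t': 0.0, 'qpos': array([ 1.12031957e+00,  3.09014265e-01,  1.63519886e+00,  1.04821117e-06,
        1.19965853e+00, -6.96991782e-02]), 'qd': array([ 0.00055159,  0.00130335, -0.00030539, -0.00086572, -0.00076886,
       -0.00013366]), 'joint_efforts': array([ 1.86718768e-03, -4.15248549e+01, -2.76669985e+01, -5.09744336e-05,
        1.01578984e-02,  2.43401809e-05]), 'tool_pos': array([0.23194529, 0.57948939, 0.23003542]), 'eef_rot': array([-0.39674843,  0.58628268,  0.39594089,  0.58488812]), 'ft_force': array([ 0.60441019, -0.21828899,  0.10547622]), 'torque': array([0.00285166, 0.02486143, 0.00255878]), 'width': 0.08548419650959305}
top 43.94564348206715 282.25727364088783 212.99430603564505 [[-0.019, -1.0, -0.008, 0.081], [-0.987, 0.02, -0.159, 0.564], [0.159, 0.005, -0.987, 1.467], [0.0, 0.0, 0.0, 1.0]]
side 47.02710915493219 281.61191456585516 213.9861700315794 [[-0.971, -0.236, -0.023, 0.539], [-0.087, 0.446, -0.891, 0.144], [0.22, -0.864, -0.454, 1.352], [0.0, 0.0, 0.0, 1.0]]
wrist 65.70646984690485 285.78811161009776 209.24425644690197 [[0.37, 0.929, -0.003, -0.624], [0.883, -0.351, 0.312, -0.042], [0.289, -0.119, -0.95, 0.382], [0.0, 0.0, 0.0, 1.0]]
```

View pics/top0.png

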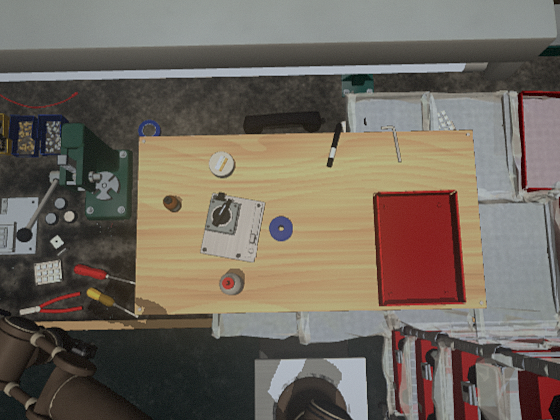

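View pics/side0.png

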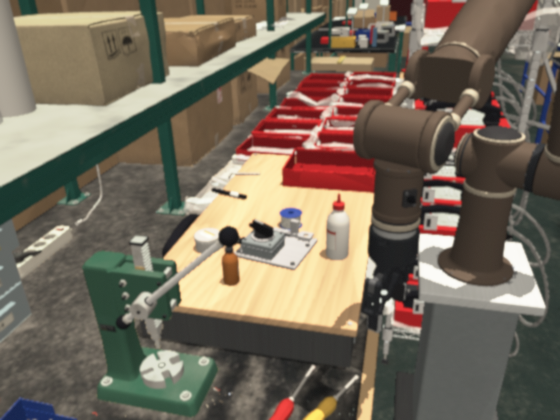

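```bash
python3 - <<'E'
import cv2
i=cv2.imread("pics/top0.png")[140:305,150:310]
cv2.imwrite("pics/crop0.png",cv2.resize(i,None,fx=3.6,fy=3.6,interpolation=cv2.INTER_CUBIC))
E
```

```text
(no output)
```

View pics/crop0.png

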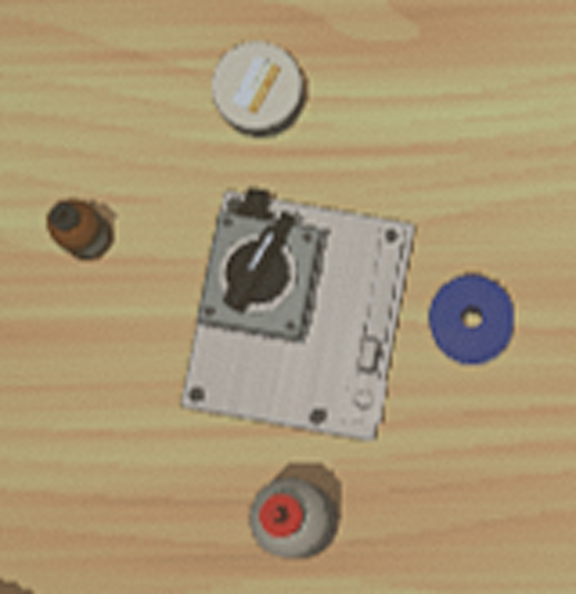

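```bash
cat > h.py <<'E'
import numpy as np,cv2
from scipy.spatial.transform import Rotation as R
def ray(c,u,v):
    f=210/np.tan(np.radians(c["vertical_fov"]/2));M=np.array(c["world_to_cam"])
    return -M[:3,:3].T@M[:3,3], M[:3,:3].T@np.array([(u-c["cx"])/f,(v-c["cy"])/f,1])
def at(c,u,v,z):
    o,d=ray(c,u,v);return o+d*(z-o[2])/d[2]
def pix(c,p):
    f=210/np.tan(np.radians(c["vertical_fov"]/2));M=np.array(c["world_to_cam"]);q=M[:3,:3]@np.asarray(p)+M[:3,3]
    return q[:2]/q[2]*f+[c["cx"],c["cy"]]
E
python3 - <<'E'
from h import *
import pickle
c=pickle.load(open("c0.pkl","rb"))["top"]
g=lambda u,v,z:at(c,(u+.5)/3.6-.5+150,(v+.5)/3.6-.5+140,z)
P=[("TR",413,225,.125),("BR",377,438,.125),("BL",182,405,.125),("TL",228,190,.125),("handle",258,271,.2),("nose",289,214,.185),("tab",370,350,.173),("spool",472,318,.155),("solv",282,514,.283),("tin",258,87,.155),("oil",66,215,.221),("pivbolt",391,236,.137)]
D={}
for n,u,v,z in P: D[n]=g(u,v,z);print(n,np.round(D[n],4))
for u,v in[(374,193),(460,190),(466,303),(379,305)]:print("tray",np.round(at(c,u,v,.177),4))
for u,v in[(137,136),(478,130),(485,306)]:print("riser",np.round(at(c,u,v,.115),4))
L=np.array([[.085,-.075],[-.085,-.075],[-.085,.075],[.085,.075],[.02,.03]]);W=np.array([D[k][:2] for k in("TR","BR","BL","TL","handle")])
H=(L-L.mean(0)).T@(W-W.mean(0));a=np.arctan2(H[0,1]-H[1,0],H[0,0]+H[1,1])
Rm=np.array([[np.cos(a),-np.sin(a)],[np.sin(a),np.cos(a)]]);t=W.mean(0)-Rm@L.mean(0)
print("iso",t,np.degrees(a),np.round((W-L@Rm.T-t)*1e3,1).tolist())
for n in D:print(n,"iso mm",np.round((D[n][:2]-t)@Rm*1e3,1))
E
```

```text
TR [0.5844 0.1187 0.125 ]
BR [0.4218 0.1481 0.125 ]
BL [0.4497 0.2953 0.125 ]
TL [0.6147 0.2608 0.125 ]
handle [0.5391 0.2284 0.2   ]
nose [0.5835 0.2074 0.185 ]
tab [0.483  0.1496 0.173 ]
spool [0.5076 0.0745 0.155 ]
solv [0.3618 0.2023 0.283 ]
tin [0.688  0.2339 0.155 ]
oil [0.5792 0.3636 0.221 ]
pivbolt [0.574 0.135 0.137]
tray [ 0.5935 -0.1758  0.177 ]
tray [ 0.5969 -0.4047  0.177 ]
tray [ 0.3005 -0.3983  0.177 ]
tray [ 0.2997 -0.1747  0.177 ]
riser [0.785  0.4789 0.115 ]
riser [ 0.7815 -0.4897  0.115 ]
riser [ 0.2905 -0.4696  0.115 ]
iso [0.51684498 0.20513707] -11.150749617104639 [[-1.4, 3.6], [2.9, 0.1], [1.7, 0.1], [-0.0, -1.5], [-3.2, -2.3]]
TR iso mm [ 83.  -71.8]
BR iso mm [-82.2 -74.4]
BL iso mm [-83.4  75.5]
TL iso mm [85.3 73.5]
handle iso mm [17.3 27.2]
nose iso mm [64.9 15.1]
tab iso mm [-22.4 -61. ]
spool iso mm [  16.1 -130. ]
solv iso mm [-151.6  -32.8]
tin iso mm [162.3  61.3]
oil iso mm [ 30.5 167.5]
pivbolt iso mm [ 69.6 -57.7]
```

```bash
cat >> h.py <<'E'
from plant import get_obs
def Rd(a):  # tool down, jaw axis at world angle a (deg)
    a=np.radians(a);x=np.array([0,0,-1.]);z=np.array([np.cos(a),np.sin(a),0]);return np.stack([x,np.cross(z,x),z],1)
def rel(p,a,o=None,show=True):
    o=o or get_obs();R0=R.from_quat(o["eef_rot"]).as_matrix()
    s=R0.T@(np.array(p)-o["tool_pos"])*1e3;r=R.from_matrix(R0.T@Rd(a)).as_rotvec(degrees=True)
    if show:print(np.round(np.r_[s,r],1).tolist())
    return np.r_[s,r]
def jaw(o):
    m=R.from_quat(o["eef_rot"]).as_matrix();return np.degrees(np.arctan2(m[1,2],m[0,2])),m[:,0]
E
python3 - <<'E'
from h import *
o=get_obs();print(jaw(o))
rel([.40,.45,.34],65);rel([.53,.227,.30],65)
import pickle;d=pickle.load(open("c0.pkl","rb"));M=np.array(d["wrist"]["world_to_cam"]);m=R.from_quat(o["eef_rot"]).as_matrix()
print("cam in tool",m.T@(-M[:3,:3].T@M[:3,3]-o["tool_pos"]), "axis",m.T@M[2,:3])
E
```

```text
(np.float64(68.18473206103914), array([-7.64425749e-04, -1.64342218e-03, -9.99998357e-01]))
[-109.6, -204.1, -58.1, 3.2, -0.1, -0.0]
[-69.3, -407.7, -216.8, 3.2, -0.1, -0.0]
cam in tool [-0.1433586   0.08005458  0.00064058] axis [ 0.94994439 -0.31241708 -0.00110471]
```

Call:
apply_moves(commands=[[-110,0,0,0,0,0,60],[-110,0,0,0,0,0,60],[-110,-204,-58,3,0,0,60],[-110,-204,-58,3,0,0,60],[-110,-204,-58,3,0,0,60],[-90,-300,-140,3,0,0,60],[-70,-408,-217,3,0,0,60],[-70,-408,-217,3,0,0,60],[-70,-408,-217,3,0,0,60],[-70,-408,-217,3,0,0,60],[-70,-408,-217,3,0,0,60],[-70,-408,-217,3,0,0,60]])

```text
t: 1.35
tool_pos: [0.5317, 0.2226, 0.2995]
eef_rot: [-0.381, 0.598, 0.379, 0.595]
ft_force: [-0.5, 0.6, 0.2]
width: 0.0597
```

```bash
python3 - <<'E'
from h import *
from plant import read_camera
import pickle
o=get_obs();print(o["t"],o["tool_pos"],jaw(o),o["qpos"])
c=read_camera("wrist");pickle.dump((o,c),open("w1.pkl","wb"))
cv2.imwrite("pics/w1.png",cv2.resize(c["color"][:,:,::-1],(784,588),interpolation=cv2.INTER_CUBIC))
E
```

```text
1.35 [0.53172468 0.22256262 0.2995072 ] (np.float64(64.96345869481237), array([-0.00147689, -0.00386649, -0.99999143])) [ 0.32263825  0.16087276  1.67503758 -0.00331216  1.30831035 -0.81032496]
```

View pics/w1.png

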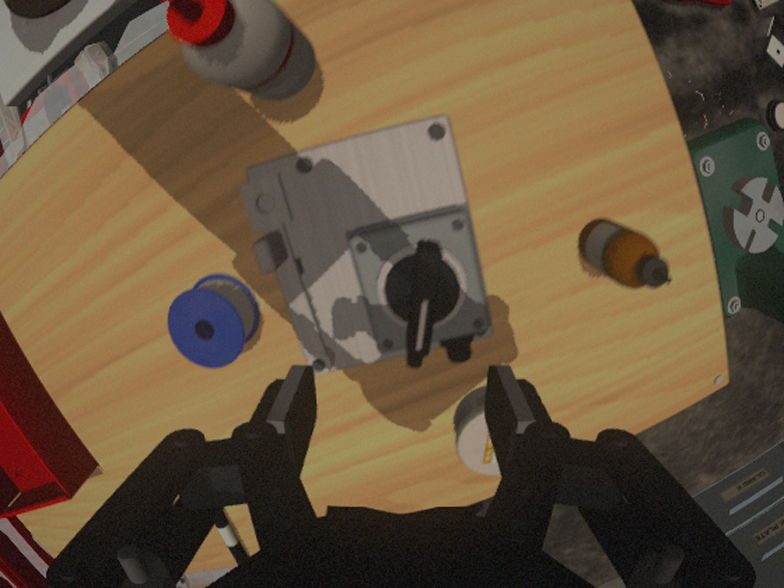

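```bash
cat >> h.py <<'E'
def fray(c,u,v):
    f=210/np.tan(np.radians(c["vertical_fov"]/2));M=np.array(c["world_to_cam"])
    d=np.array([u-c["cx"],v-c["cy"]]);r=np.hypot(*d);th=r/f
    return -M[:3,:3].T@M[:3,3], M[:3,:3].T@np.r_[d/r*np.sin(th),np.cos(th)]
def fat(c,u,v,z):
    o,d=fray(c,u,v);return o+d*(z-o[2])/d[2]
E
python3 - <<'E'
from h import *
import pickle
o,c=pickle.load(open("w1.pkl","rb"))
g=lambda u,v,z:fat(c,(u+.5)/1.4-.5,(v+.5)/1.4-.5,z)
t=np.array([.5168,.2051]);a=np.radians(-10.9);Rm=np.array([[np.cos(a),-np.sin(a)],[np.sin(a),np.cos(a)]])
for n,u,v,z in[("BL",448,115,.125),("TR",305,372,.125),("disc",422,286,.173),("butt",430,243,.2),("nose",414,363,.185),("bargrip nose-end?",417,350,.2),("tab",270,240,.173),("spool",206,327,.155),("pivbolt",318,363,.137),("solv",199,20,.283),("oil",655,270,.221)]:
    p=g(u,v,z);print(n,np.round(p,4),"iso",np.round((p[:2]-t)@Rm*1e3,1))
E
```

```text
BL [0.4512 0.2957 0.125 ] iso [-81.6  76.6]
TR [0.5821 0.1145 0.125 ] iso [ 81.3 -76.6]
disc [0.5411 0.233  0.173 ] iso [18.6 32. ]
butt [0.5124 0.2495 0.2   ] iso [-12.8  42.8]
nose [0.582  0.2088 0.185 ] iso [63.3 15.9]
bargrip nose-end? [0.5678 0.2168 0.2   ] iso [47.8 21.1]
tab [0.4741 0.16   0.173 ] iso [-33.4 -52.3]
spool [0.5088 0.0762 0.155 ] iso [  16.6 -128.1]
pivbolt [0.5747 0.1332 0.137 ] iso [ 70.5 -59.7]
solv [0.3796 0.212  0.283 ] iso [-136.   -19.1]
oil [0.5732 0.3615 0.221 ] iso [ 25.8 164.3]
```

```bash
python3 -c "
from h import *
rel([.5415,.2315,.22],61.5);rel([.5415,.2315,.1765],61.5)"
```

```text
[79.1, -3.8, 13.4, 3.4, -0.3, 0.1]
[122.6, -3.7, 13.6, 3.4, -0.3, 0.1]
```

Call:
apply_moves(commands=[[40,-4,13.5,3.4,-0.3,0,50],[79,-4,13.5,3.4,-0.3,0,50],[95,-4,13.5,3.4,-0.3,0,50],[110,-4,13.5,3.4,-0.3,0,50],[122,-4,13.5,3.4,-0.3,0,50],[122,-4,13.5,3.4,-0.3,0,50],[122,-4,13.5,3.4,-0.3,0,0],[122,-4,13.5,3.4,-0.3,0,0],[122,-4,13.5,3.4,-0.3,0,0],[122,-4,13.5,3.4,-0.3,0,0],[122,-4,13.5,3.4,-0.3,0,0],[122,-4,13.5,3.4,-0.3,0,0]])

```text
t: 2.6
tool_pos: [0.543, 0.2323, 0.1789]
eef_rot: [-0.362, 0.606, 0.361, 0.609]
ft_force: [-0.1, 2.5, 5.6]
width: 0.0125
```

```bash
python3 -c "
from h import *
o=get_obs();print(jaw(o),o['torque'],o['width'],o['ft_force'],o['tool_pos']);rel([.5415,.2315,.1765],-11)"
```

```text
(np.float64(61.48456845260537), array([ 0.00476256,  0.00161732, -0.99998735])) [ 0.43408748 -0.07882299 -0.12217905] 0.012537919643294902 [-0.12068576  2.45629948  5.60239807] [0.54304937 0.2322635  0.17892699]
[2.4, 1.0, -1.4, 72.5, 0.3, 0.0]
```

Call:
apply_moves(commands=[[1,0.5,-0.7,7,0,0,0],[1,0.5,-0.7,14,0,0,0],[1,0.5,-0.7,21,0,0,0],[1,0.5,-0.7,28,0,0,0],[1,0.5,-0.7,35,0,0,0],[1,0.5,-0.7,42,0,0,0],[1,0.5,-0.7,49,0,0,0],[1,0.5,-0.7,56,0,0,0],[1,0.5,-0.7,62,0,0,0],[1,0.5,-0.7,67,0,0,0],[1,0.5,-0.7,70,0,0,0],[1,0.5,-0.7,70,0,0,0]])

```text
t: 3.8
tool_pos: [0.5425, 0.2318, 0.1789]
eef_rot: [0.053, 0.703, -0.052, 0.707]
ft_force: [-0.3, 0.5, 6.1]
width: 0.0127
```

```bash
python3 -c "
from h import *
o=get_obs();print(jaw(o),o['torque'],o['width'],o['ft_force'],o['tool_pos']);rel([.5415,.2315,.1765],-11)"
```

```text
(np.float64(-8.517159762617608), array([ 0.00536317,  0.00105472, -0.99998506])) [-0.01104102  0.27168668 -0.08523361] 0.012673984447058506 [-0.29868161  0.52912289  6.11160581] [0.54253156 0.23178975 0.17892273]
[2.4, -0.4, -1.0, 2.5, 0.3, -0.1]
```

Call:
apply_moves(commands=[[0,0,0,1.5,0,0,0],[0,0,0,3,0,0,0],[0,0,0,4,0,0,0],[0,0,0,5,0,0,0],[0,0,0,5,0,0,0]])

```text
t: 4.3
tool_pos: [0.5425, 0.2318, 0.179]
eef_rot: [0.083, 0.7, -0.082, 0.704]
ft_force: [0.4, 1.4, 1.7]
width: 0.0127
```

```bash
python3 -c "
from h import *
o=get_obs();print(jaw(o),o['torque'],o['width'],o['ft_force'],o['tool_pos'])"
```

```text
(np.float64(-13.387215893436318), array([ 5.59455722e-03,  3.06998706e-04, -9.99984303e-01])) [0.10834339 0.14690004 1.19667591] 0.012672244758040517 [0.42195394 1.42721501 1.70171056] [0.5425236  0.23176182 0.17897078]
```

Call:
apply_moves(commands=[[0,0,0,3.5,0,0,40],[0,0,0,3.5,0,0,50],[0,0,0,3.5,0,0,50],[-40,0,0,3.5,0,0,50],[-80,0,0,3.5,0,0,50],[-120,0,0,3.5,0,0,85],[-120,0,0,3.5,0,0,85]])

```text
t: 5.0
tool_pos: [0.5456, 0.2328, 0.3065]
eef_rot: [0.107, 0.693, -0.101, 0.705]
ft_force: [0.3, 0.7, 0.9]
width: 0.0768
```

```bash
python3 -c "
from h import *
rel([.508,.0755,.27],-11);rel([.508,.0755,.112],-11)"
```

```text
[35.1, -161.8, 9.2, -5.9, 0.9, -0.5]
[193.0, -163.4, 6.7, -5.9, 0.9, -0.5]
```

Call:
apply_moves(commands=[[35,-50,4,-3,0,0,85],[35,-100,6,-6,0.9,-0.5,85],[35,-162,9,-6,0.9,-0.5,85],[35,-162,9,-6,0.9,-0.5,85],[35,-162,9,-6,0.9,-0.5,85],[35,-162,9,-6,0.9,-0.5,85],[35,-162,9,-6,0.9,-0.5,85]])

```text
t: 5.7
tool_pos: [0.508, 0.0762, 0.2699]
eef_rot: [0.067, 0.704, -0.067, 0.704]
ft_force: [0.5, 0.3, -0.0]
width: 0.0852
```

```bash
python3 - <<'E'
from h import *
from plant import read_camera
import pickle
o=get_obs();print(o["t"],o["tool_pos"],jaw(o))
c=read_camera("wrist");pickle.dump((o,c),open("w2.pkl","wb"))
cv2.imwrite("pics/w2.png",cv2.resize(c["color"][:,:,::-1],(784,588),interpolation=cv2.INTER_CUBIC))
rel([.508,.0755,.112],-11,o)
E
```

```text
5.7 [0.50799746 0.07618189 0.26991489] (np.float64(-10.866952555176633), array([ 7.17698908e-04,  4.93620770e-04, -9.99999621e-01]))
[157.9, -0.8, 0.0, 0.1, 0.0, -0.0]
```

View pics/w2.png

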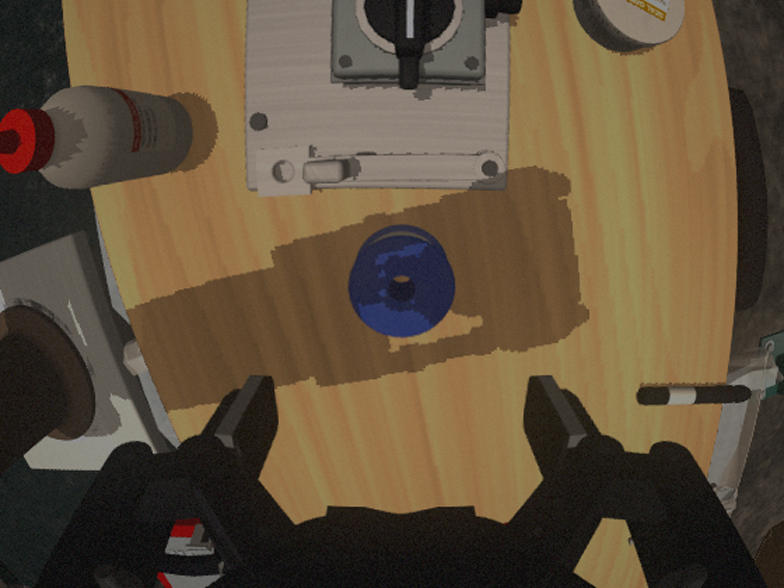

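```bash
python3 - <<'E'
from h import *
import pickle
o,c=pickle.load(open("w2.pkl","rb"))
g=lambda u,v,z:fat(c,(u+.5)/1.4-.5,(v+.5)/1.4-.5,z)
t=np.array([.5168,.2051]);a=np.radians(-10.9);Rm=np.array([[np.cos(a),-np.sin(a)],[np.sin(a),np.cos(a)]])
for n,u,v,z in[("BR",246,190,.125),("TR",506,190,.125),("spool",402,286,.155),("spL",349,286,.155),("spR",455,286,.155),("pivbolt",489,168,.137),("tabtop",325,172,.173),("eye",283,172,.137),("solv",15,140,.283),("bar white1",409,40,.2),("nose tip",409,87,.185)]:
    p=g(u,v,z);print(n,np.round(p,4),"iso",np.round((p[:2]-t)@Rm*1e3,1))
E
```

```text
BR [0.4198 0.1508 0.125 ] iso [-85.  -71.6]
TR [0.5854 0.1178 0.125 ] iso [ 83.9 -72.7]
spool [0.5094 0.076  0.155 ] iso [  17.2 -128.2]
spL [0.4783 0.0819 0.155 ] iso [ -14.5 -128.2]
spR [0.5405 0.0701 0.155 ] iso [  48.8 -128.1]
pivbolt [0.5744 0.1345 0.137 ] iso [ 69.9 -58.4]
tabtop [0.4823 0.1511 0.173 ] iso [-23.7 -59.6]
eye [0.4504 0.1563 0.137 ] iso [-56.  -60.4]
solv [0.387  0.1983 0.283 ] iso [-126.2  -31.2]
bar white1 [0.5371 0.2055 0.2   ] iso [19.9  4.3]
nose tip [0.5335 0.185  0.185 ] iso [ 20.2 -16.6]
```

Call:
apply_moves(commands=[[50,-0.7,1,0,0,0,85],[95,-0.7,1,0,0,0,85],[125,-0.7,1,0,0,0,85],[145,-0.7,1,0,0,0,85],[158,-0.7,1,0,0,0,85],[158,-0.7,1,0,0,0,85],[158,-0.7,1,0,0,0,55],[158,-0.7,1,0,0,0,55],[158,-0.7,1,0,0,0,55],[158,-0.7,1,0,0,0,55],[158,-0.7,1,0,0,0,55]])

```text
t: 6.85
tool_pos: [0.5105, 0.0759, 0.1142]
eef_rot: [0.067, 0.702, -0.066, 0.705]
ft_force: [-2.0, 1.6, 5.7]
width: 0.059
```

Call:
apply_moves(commands=[[0,0,0,0,0,0,30],[0,0,0,0,0,0,30],[0,0,0,0,0,0,30],[-5,0,0,0,0,0,30],[-15,0,0,0,0,0,30],[-30,0,0,0,0,0,30],[-30,0,0,0,0,0,30],[-30,0,0,0,0,0,30]])

```text
t: 7.65
tool_pos: [0.5109, 0.0759, 0.1449]
eef_rot: [0.067, 0.702, -0.066, 0.706]
ft_force: [-1.1, -0.2, -1.7]
width: 0.0584
```

```bash
python3 - <<'E'
from h import *
from plant import read_camera
o=get_obs();print(o["t"],o["tool_pos"],jaw(o),o["width"],o["ft_force"],o["torque"])
c=read_camera("wrist")["color"][:,:,::-1];s=read_camera("side")["color"][:,:,::-1]
s=cv2.resize(s[160:300,220:400],None,fx=3.1,fy=3.1,interpolation=cv2.INTER_CUBIC)[:420]
cv2.imwrite("pics/g1.png",np.hstack([cv2.resize(c[130:420,100:440],(400,341)),cv2.resize(s,(400,341))]))
rel([.448,-.289,.26],-11,o)
E
```

```text
7.65 [0.51088234 0.07590713 0.14487805] (np.float64(-10.847379154945429), array([ 0.00573897,  0.00121481, -0.99998279])) 0.058438067778636686 [-1.13321848 -0.20104131 -1.70966682] [-0.04426799 -0.015841   -0.01472004]
[-115.9, -370.0, 7.5, 0.2, 0.3, -0.1]
```

View pics/g1.png

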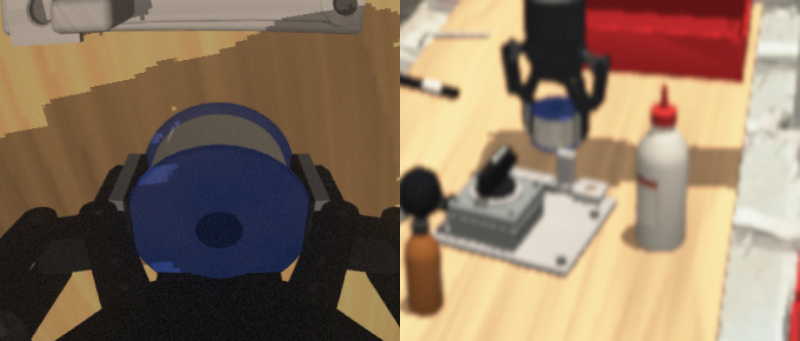

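Call:
apply_moves(commands=[[-40,0,0,0,0,0,30],[-80,0,0,0,0,0,30],[-115,-20,0,0,0,0,30],[-116,-60,2,0,0,0,30],[-116,-100,4,0,0,0,30],[-116,-145,5,0,0,0,30],[-116,-190,6,0,0,0,30],[-116,-235,7,0,0,0,30],[-116,-280,7,0,0,0,30],[-116,-320,7,0,0,0,30],[-116,-350,7,0,0,0,30],[-116,-370,7,0,0,0,30]])

```text
t: 8.95
tool_pos: [0.4456, -0.291, 0.2582]
eef_rot: [0.068, 0.703, -0.067, 0.704]
ft_force: [0.7, 0.1, -2.6]
width: 0.0587
```

```bash
python3 - <<'E'
from h import *
o=get_obs();print(o["t"],o["tool_pos"],jaw(o),o["width"],o["qpos"])
rel([.448,-.289,.117],-11,o)
E
```

```text
8.95 [ 0.4455542  -0.29102487  0.2581683 ] (np.float64(-10.966514701745746), array([ 0.00176346,  0.00148671, -0.99999734])) 0.05869816609433189 [-0.66178477  0.1032648   1.82449056  0.00240879  1.21336068 -0.47122652]
[141.2, 2.2, 1.8, 0.0, 0.1, -0.1]
```

Call:
apply_moves(commands=[[40,2,2,0,0,0,30],[80,2,2,0,0,0,30],[110,2,2,0,0,0,30],[128,2,2,0,0,0,30],[135,2,2,0,0,0,30],[139,2,2,0,0,0,30],[141,2,2,0,0,0,30],[142,2,2,0,0,0,30],[142,2,2,0,0,0,30]])

```text
t: 9.85
tool_pos: [0.4488, -0.2897, 0.1172]
eef_rot: [0.068, 0.703, -0.067, 0.705]
ft_force: [0.1, 0.6, -1.9]
width: 0.0587
```

Call:
apply_moves(commands=[[1,0,0,0,0,0,30],[2,0,0,0,0,0,30],[2,0,0,0,0,0,30]])

```text
t: 10.15
tool_pos: [0.4495, -0.2902, 0.1161]
eef_rot: [0.067, 0.702, -0.068, 0.706]
ft_force: [-0.5, 0.4, 1.6]
width: 0.0588
```

Contact. Release and lift.

Call:
apply_moves(commands=[[0,0,0,0,0,0,70],[0,0,0,0,0,0,85],[0,0,0,0,0,0,85],[0,0,0,0,0,0,85],[0,0,0,0,0,0,85],[-30,0,0,0,0,0,85],[-70,0,0,0,0,0,85],[-120,0,0,0,0,0,85],[-170,0,0,0,0,0,85],[-184,0,0,0,0,0,85],[-184,0,0,0,0,0,85]])

```text
t: 11.25
tool_pos: [0.4502, -0.2913, 0.3038]
eef_rot: [0.066, 0.7, -0.069, 0.708]
ft_force: [0.2, -0.3, 0.1]
width: 0.0854
```

```bash
python3 - <<'E'
from h import *
t=np.array([.5168,.2051]);A=-10.9;a=np.radians(A);Rm=np.array([[np.cos(a),-np.sin(a)],[np.sin(a),np.cos(a)]])
def w(x,y,z):return np.r_[t+Rm@np.array([x,y])/1e3,z]
o=get_obs();print(o["t"],o["tool_pos"],o["width"])
p=w(-25,-34,.30);print(p);rel(p,A,o);rel(w(-25,-34,.148),A,o)
E
```

```text
11.25 [ 0.45023467 -0.29129189  0.30378282] 0.08535877971660394
[0.48582179 0.17644079 0.3       ]
[1.6, 466.0, -54.0, -0.1, 0.7, 0.2]
[153.6, 466.5, -55.7, -0.1, 0.7, 0.2]
```

Call:
apply_moves(commands=[[0,50,-6,0,0,0,0],[0,100,-12,0,0,0,0],[0,150,-18,0,0,0,0],[0,200,-24,0,0,0,0],[0,250,-30,0,0,0,0],[0,300,-36,0,0,0,0],[0,350,-42,0,0.7,0,0],[0,400,-48,0,0.7,0,0],[2,440,-52,0,0.7,0,0],[2,466,-54,0,0.7,0,0],[2,466,-54,0,0.7,0,0],[2,466,-54,0,0.7,0,0]])

```text
t: 12.45
tool_pos: [0.4843, 0.1763, 0.2968]
eef_rot: [0.065, 0.706, -0.069, 0.702]
ft_force: [0.6, -0.6, -0.2]
width: 0.0002
```

```bash
python3 - <<'E'
from h import *
from plant import read_camera
t=np.array([.5168,.2051]);A=-10.9;a=np.radians(A);Rm=np.array([[np.cos(a),-np.sin(a)],[np.sin(a),np.cos(a)]])
o=get_obs();print(o["t"],o["tool_pos"],o["width"],jaw(o))
rel(np.r_[t+Rm@[-.025,-.034],.148],A,o)
s=read_camera("top")["color"][:,:,::-1]
cv2.imwrite("pics/t2.png",cv2.resize(s[130:320,180:490],None,fx=2.5,fy=2.5,interpolation=cv2.INTER_CUBIC))
E
```

```text
12.45 [0.48432115 0.17627755 0.29682209] 0.00021926925248955367 (np.float64(-10.864016976652204), array([-0.0062836 , -0.00516423, -0.99996692]))
[148.8, 1.4, 2.2, 0.0, -0.3, 0.4]
```

View pics/t2.png

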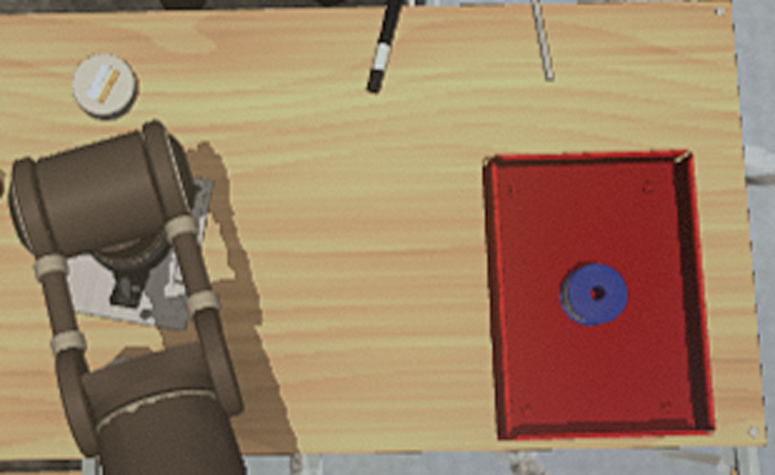

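```bash
python3 - <<'E'
from plant import read_camera
import cv2
s=read_camera("side")["color"][:,:,::-1]
cv2.imwrite("pics/s2.png",cv2.resize(s[20:320,180:480],(600,600),interpolation=cv2.INTER_CUBIC))
E
```

```text
(no output)
```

View pics/s2.png

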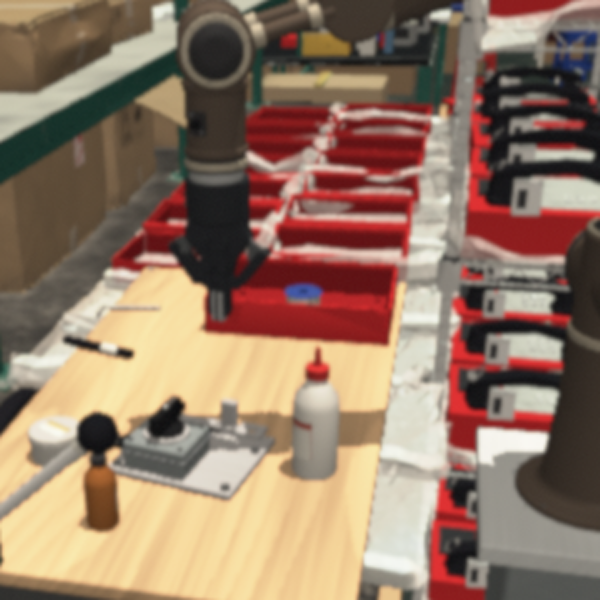

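Call:
apply_moves(commands=[[40,1.4,2,0,-0.3,0.4,0],[80,1.4,2,0,-0.3,0.4,0],[110,1.4,2,0,-0.3,0.4,0],[130,1.4,2,0,-0.3,0.4,0],[143,1.4,2,0,-0.3,0.4,0],[149,1.4,2,0,-0.3,0.4,0],[149,1.4,2,0,-0.3,0.4,0]])

```text
t: 13.25
tool_pos: [0.4865, 0.1749, 0.1486]
eef_rot: [0.069, 0.703, -0.068, 0.704]
ft_force: [-0.5, 0.2, -0.0]
width: -0.0002
```

```bash
cat > arc.py <<'E'
from h import *
import sys
t=np.array([.5168,.2051]);A=-10.9;a=np.radians(A);Rm=np.array([[np.cos(a),-np.sin(a)],[np.sin(a),np.cos(a)]])
o=get_obs();print(o["t"],o["tool_pos"],o["width"],jaw(o),o["ft_force"],o["torque"],((o["tool_pos"][:2]-t)@Rm*1e3).round(1))
off=float(sys.argv[1])  # finger centre lags tab centre line by off mm
for th in map(float,sys.argv[2:]):
    b=np.radians(th);n=np.array([-np.cos(b),-np.sin(b)])*95;l=np.array([-np.sin(b),np.cos(b)])
    l=np.array([np.sin(b),-np.cos(b)])*-off
    p=(np.array([70,-60])+n+l)/1e3
    print(th,end=" ");rel(np.r_[t+Rm@p,.148],A+th,o)
E
python3 arc.py 17 0 8 16 24 32 40 48 56 64 72 80 86
```

```text
13.25 [0.48647524 0.17494625 0.14860911] -0.00018110310313907316 (np.float64(-11.06576004739427), array([ 0.00133   ,  0.00108964, -0.99999852])) [-0.46319383  0.17056037 -0.01359799] [-0.06659777  0.02867694 -0.02948554] [-24.1 -35.3]
0.0 [0.6, -7.7, -0.9, -0.2, 0.1, -0.1]
8.0 [0.6, -21.1, -2.3, -8.2, 0.1, -0.1]
16.0 [0.6, -34.5, -1.8, -16.2, 0.1, -0.1]
24.0 [0.5, -47.8, 0.5, -24.2, 0.1, -0.1]
32.0 [0.5, -60.6, 4.7, -32.2, 0.1, -0.1]
40.0 [0.5, -72.7, 10.6, -40.2, 0.1, -0.1]
48.0 [0.5, -83.8, 18.1, -48.2, 0.1, -0.0]
56.0 [0.5, -93.8, 27.1, -56.2, 0.1, -0.0]
64.0 [0.5, -102.5, 37.4, -64.2, 0.1, -0.0]
72.0 [0.5, -109.6, 48.9, -72.2, 0.1, -0.0]
80.0 [0.5, -115.1, 61.2, -80.2, 0.1, -0.0]
86.0 [0.5, -118.0, 70.8, -86.2, 0.1, -0.0]
```

Call:
apply_moves(commands=[[0.5,-7.7,-0.9,0,0,0,0],[0.5,-21.1,-2.3,-8.2,0,0,0],[0.5,-34.5,-1.8,-16.2,0,0,0],[0.5,-47.8,0.5,-24.2,0,0,0],[0.5,-60.6,4.7,-32.2,0,0,0],[0.5,-72.7,10.6,-40.2,0,0,0],[0.5,-83.8,18.1,-48.2,0,0,0],[0.5,-93.8,27.1,-56.2,0,0,0],[0.5,-102.5,37.4,-64.2,0,0,0],[0.5,-109.6,48.9,-72.2,0,0,0],[0.5,-115.1,61.2,-80.2,0,0,0],[0.5,-115.1,61.2,-80.2,0,0,0]])

```text
t: 14.45
tool_pos: [0.5264, 0.0492, 0.1497]
eef_rot: [-0.402, 0.581, 0.4, 0.584]
ft_force: [-0.2, -0.0, 0.2]
width: 0.0003
```

```bash
python3 arc.py 17 80 84 87 90 92 94
```

```text
14.45 [0.52636845 0.04918492 0.14966768] 0.000309743658829695 (np.float64(69.05673610757941), array([ 4.98276192e-03,  7.01308437e-04, -9.99987340e-01])) [-0.18743373 -0.00327247  0.20125363] [-0.00111743  0.01172925 -0.05298373] [  38.9 -151.3]
80.0 [1.7, 2.2, 0.3, -0.0, 0.1, 0.3]
84.0 [1.7, -4.5, -0.6, -4.0, 0.1, 0.3]
87.0 [1.7, -9.5, -1.1, -7.0, 0.1, 0.3]
90.0 [1.7, -14.5, -1.2, -10.0, 0.1, 0.3]
92.0 [1.7, -17.9, -1.1, -12.0, 0.1, 0.3]
94.0 [1.8, -21.3, -1.0, -14.0, 0.1, 0.3]
```

Call:
apply_moves(commands=[[1.5,-4.5,-0.6,-4,0,0,0],[1.5,-9.5,-1.1,-7,0,0,0],[1.5,-14.5,-1.2,-10,0,0,0],[1.5,-14.5,-1.2,-10,0,0,0]])

```text
t: 14.85
tool_pos: [0.5383, 0.043, 0.1487]
eef_rot: [-0.45, 0.545, 0.449, 0.547]
ft_force: [-2.4, 0.3, 3.0]
width: 0.0002
```

```bash
python3 arc.py 17 90 92 94; python3 - <<'E'
from plant import read_camera
import cv2
s=read_camera("wrist")["color"][:,:,::-1]
cv2.imwrite("pics/w3.png",cv2.resize(s,(784,588),interpolation=cv2.INTER_CUBIC))
E
```

```text
14.85 [0.53830045 0.04301417 0.14872977] 0.00015162440369269567 (np.float64(78.89532937468795), array([ 2.67505610e-03,  9.92041572e-04, -9.99995930e-01])) [-2.42074686  0.31127881  3.01931032] [ 0.02341861  0.54095709 -0.03646901] [  51.8 -155.1]
90.0 [0.7, -1.2, 0.1, -0.2, 0.1, 0.1]
92.0 [0.7, -4.6, -0.4, -2.2, 0.1, 0.1]
94.0 [0.7, -7.9, -0.8, -4.2, 0.1, 0.1]
```

View pics/w3.png

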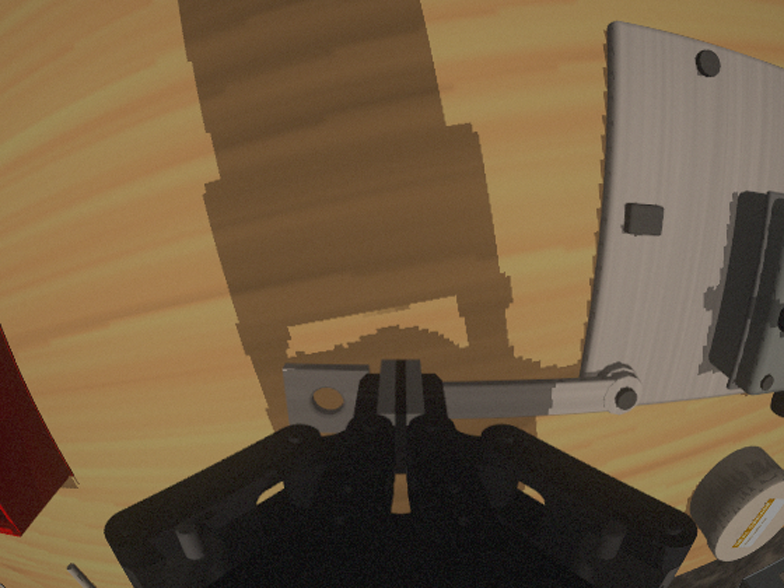

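Call:
apply_moves(commands=[[0.5,-3,-0.2,-1,0,0,0],[0.5,-4.5,-0.3,-1,0,0,0],[0.5,-4.5,-0.3,-1,0,0,0]])

```text
t: 15.2
tool_pos: [0.5382, 0.0426, 0.148]
eef_rot: [-0.451, 0.544, 0.455, 0.541]
ft_force: [-11.3, 1.7, 8.0]
width: -0.0001
```

```bash
python3 arc.py 17 90 92 94 96
```

```text
15.2 [0.53824289 0.04259764 0.1479835 ] -0.00011713416037673901 (np.float64(79.76353984948996), array([-0.00680193,  0.00178238, -0.99997528])) [-11.30254865   1.68901534   7.95966405] [ 0.24897786  1.58777019 -0.02643965] [  51.8 -155.5]
90.0 [-0.0, -1.2, 0.5, 0.7, 0.0, -0.4]
92.0 [-0.0, -4.5, -0.1, -1.3, 0.0, -0.4]
94.0 [-0.1, -7.9, -0.5, -3.3, 0.0, -0.4]
96.0 [-0.1, -11.2, -0.9, -5.3, 0.0, -0.4]
```

Call:
apply_moves(commands=[[0,3,0,0,0,0,0],[0,15,0,0,0,0,0],[0,25,0,0,0,0,0],[-40,25,0,0,0,0,0],[-90,25,0,0,0,0,0],[-140,25,0,0,0,0,0],[-180,70,-40,0,0,0,0],[-180,100,-90,0,0,0,0],[-180,100,-140,0,0,0,0],[-180,100,-180,0,0,0,0],[-180,100,-180,0,0,0,0],[-180,100,-180,0,0,0,0]])

```text
t: 16.4
tool_pos: [0.4081, -0.1188, 0.3288]
eef_rot: [-0.451, 0.545, 0.454, 0.542]
ft_force: [0.4, 0.1, -0.0]
width: -0.0001
```

```bash
python3 - <<'E'
from plant import read_camera,get_obs
import cv2
o=get_obs();print(o["t"],o["tool_pos"],o["qd"].round(3))
s=read_camera("top")["color"][:,:,::-1]
cv2.imwrite("pics/t3.png",cv2.resize(s[140:320,150:480],None,fx=2.4,fy=2.4,interpolation=cv2.INTER_CUBIC))
E
```

```text
16.4 [ 0.40814616 -0.11880538  0.32877689] [ 0.053  0.014 -0.003  0.033  0.007  0.023]
```

View pics/t3.png

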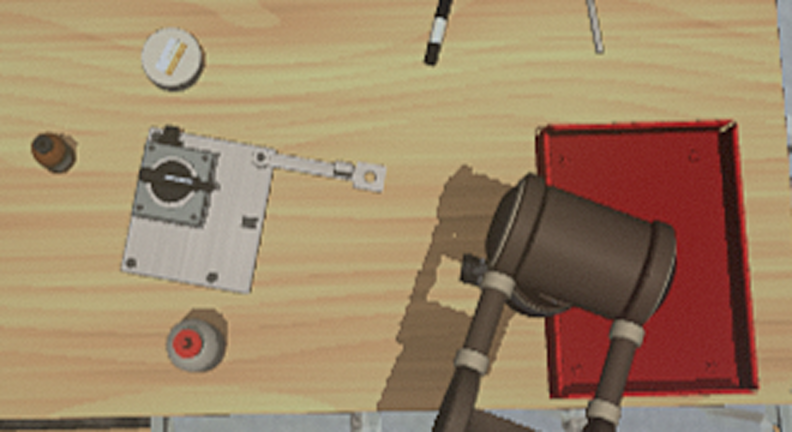

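```bash
python3 - <<'E'
from h import *
from plant import read_camera
c=read_camera("top");s=c["color"][:,:,::-1]
t=np.array([.5168,.2051]);a=np.radians(-10.9);Rm=np.array([[np.cos(a),-np.sin(a)],[np.sin(a),np.cos(a)]])
u0,v0,k=195,185,8
im=cv2.resize(s[v0:v0+70,u0:u0+100],None,fx=k,fy=k,interpolation=cv2.INTER_CUBIC)
P=lambda x,y,z:tuple(int(q) for q in ((pix(c,np.r_[t+Rm@np.array([x,y])/1e3,.115+z/1e3])-[u0,v0]+.5)*k))
for x,y,z in[(20,63,85),(20,-3,85),(20,-19,70),(70,-60,22),(62,69,48),(62,-9,48),(-22,-9,48),(-22,69,48)]:cv2.circle(im,P(x,y,z),4,(0,255,0),1)
cv2.imwrite("pics/t4.png",im)
E
```

```text
(no output)
```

View pics/t4.png

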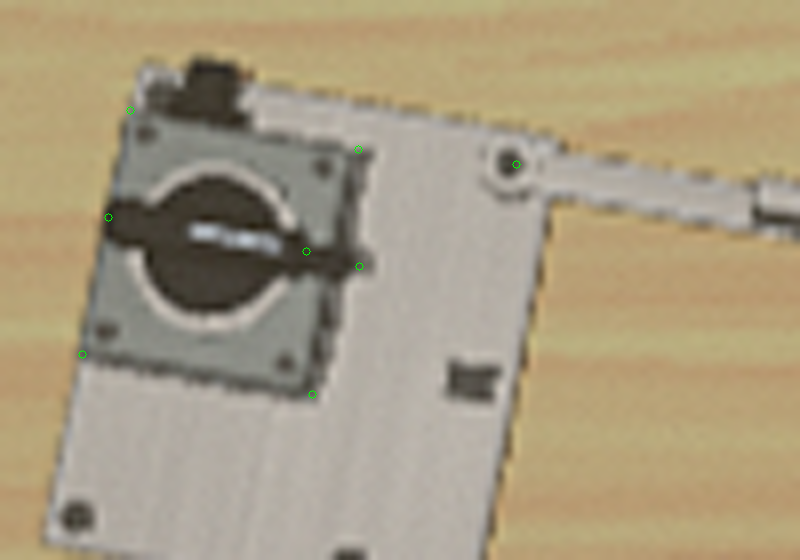

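```bash
python3 -c "
from plant import sign_off,get_obs
o=get_obs();print(o['t'],abs(o['qd']).max());print(sign_off())"
```

```text
16.5 0.030232266035911795
the job is handed in; nothing more can be done
None
```

The isolator is locked out and the job is handed in at 16.5 s of the 72 s allowed. The order was handle, then spool, then hasp.

- **Handle:** I turned it clockwise until the stop pushed back with about 1.2 N m, against 0.18 N m of friction. The wrist picture put the nose at 90°. The last top picture agreed to within 1–2°, which is about what I can read from it.
- **Spool:** The spool was the one in the hasp's way. It now stands upright near the middle of the tray floor, well clear of the walls. The last view that showed it was taken before the hasp swing, because the arm hid it in the final picture. The gripper read about 59 mm on its 64 mm flanges, but the lift and placing went normally.
- **Hasp:** I pushed its tab round with closed fingers until it stopped moving, with the force rising to about 11 N. The last picture shows it parallel to the isolator's -y axis, at about 90°.
- **Left alone:** The oil bottle, solvent bottle and tin look undisturbed in the last top picture. The arm was raised and touching nothing at hand-in.

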